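Tip the heat sink onto its base and slide it into the corner stop

ROBOT

A 6-joint arm with a two-finger parallel gripper is mounted at the origin on a cart in front of the work surface, level with it; the furniture and walls round the work are solid. World frame = base frame: x ahead of the robot, y to its left, z up, the work surface at z = 0. Lengths are in m, angles in rad, forces in N, time in s.
With the tool pointing down it reaches from about 0.3 to 0.85 m from the base axis. Payload 5.4 kg.
Tool frame: the origin (TCP) lies midway between the tips of the shut fingers; the grasp point (between the pads) lies 19 mm behind it; z points along the fingers, y is the line along which they close (so a half turn about z gives the same grasp; the last joint's range is limited). The gripper opens to 85 mm and grips with 20 to 120 N. Pads are 22 mm wide; open, the fingers measure 114 mm over their backs; the gripper's body (76 mm by 85 mm) begins 54 mm behind the grasp point. The pads swing forward as they close: fully open they stand 13 mm farther back than shut.
Start: joints at [-1.391, 0.158, 1.597, -0, 1.386, -0.21], TCP at [0.218, -0.532, 0.231] pointing down, gripper open.
Joint ranges: [-2.91, 2.91], [-0.94, 2.29], [0.18, 2.7], [-1.29, 4.43], [0.17, 2.64], [-3, 3]. Speed limits (rad/s): [2.57, 2.57, 3.14, 3.14, 3.14, 3.14].

INTERFACE

Orientations are given as a 3x3 rotation matrix whose columns are the frame's x, y, z axes.
In Python, from cell import bot gives the robot as it stands.
- The arm moves only by the shell command python3 -m handwheel 'ROWS' [FORCE]. ROWS is JSON, a list that holds one entry, the list of rows, each a list of 5 numbers: the shift along the tool's x, y, z normalised to -1 to 1, where 1 is 200 mm, then the turn about the tool's z normalised to -1 to 1, where 1 is 2 pi rad, then the opening, from 0 (shut) to 1 (fully open). A call has 1 to 10 rows; each row shifts and turns the commanded pose from where the row before left it, along the tool's axes as they then stand; what a row does not reach is not made up. A row lasts 1/10 s, in which the tool goes at most 50 mm and 8.59 degrees, less where a joint would pass 70% of its speed; a pose out of reach is approached as far as the arm can. A call with a number of a shift or a turn outside -1 to 1 is refused whole. A call with a gripper value outside its range is refused whole. The fingers move at their own pace and stop on an object; FORCE is the grip in N (left out, the last holds). Time passes only in rows, so rows that do not move let the fingers close. It gives the time, the measured TCP pose, the force, the opening and the grip force at its end, in the units of the state.
- bot.sense(): the state, without advancing time (a new reading comes with each control period).
- bot.get_image(name): name is "scene" or "top" or "wrist"; returns a dict with "image" (384x512x3 uint8, red, green, blue), "vertical_fov" (degrees; the focal length in pixels is half the picture's height over the tangent of half this angle, whatever the lens; pixels are square), "cx", "cy" (the principal point, pixels), "origin" and "orientation" of the camera in the world; the wrist camera has in their place "hand_eye" (4x4, takes a point from camera to tool coordinates, whose origin is the TCP and whose axes are the flange's). Camera axes: x right, y up, looking along -z (the intrinsics and any distortion apply to the point x, -y, -z); pixel columns grow to the right and rows downward; lengths in m; the calibration is good to about 2 mm. A picture is of the moment at which its call begins: read the wrist's pose just before it. There is no depth.
- bot.sign_off(): hands the job in; it is judged then, once.
The state is a dict: "clock": time; "joints": joint angles; "dq": joint speeds; "joint_efforts": joint torques, N m; "eef_pos": TCP position; "orientation": TCP orientation; "contact_force": force on the tool from outside, world axes, zero at the start; "torque": the same for the moment, N m; "finger_gap": finger opening in m; "grasp_force": force on a finger pad.
Only numpy, scipy, OpenCV 4.12 (cv2) and the standard library are available. Lean on these libraries where they do the work, as an engineer would, in place of code of your own. Each camera call takes 0.05 s, during which the arm holds its last target. There are 200 camera calls.

TASK

The finned heat sink stands on end on the desk, ready to fall over. Tip it with a light push so that it comes down on its flat base plate with the fins up, then, without lifting it off the desk, gently push it along until two of its sides lie flush against both steel bars of the corner stop, ready for drilling. Leave the things lying around where they are.

Things in the scene. Friction and masses are not known exactly. Their poses are not given: they have to be found in the camera images.
- heat_sink: Bare aluminium heat sink, 110 x 110 x 30 mm, 0.46 kg: flat base plate 8 mm thick, ten 3 mm fins 22 mm high and 110 mm long, flush with the plate's edges. Origin at the centre of the block. x points out of the fins (plate x -15 to -7 mm, fins to +15), z along the fins, y across. Starts standing on end, z up, origin 55 mm up, plate's back towards the stop within 25 deg. Lying on its plate: x up, origin 15 mm up.
- push_point (a point): Point on the heat sink's fin tips, on its middle line, 43 mm along z from its centre (98 mm above the desk at the start); axes as the heat sink's. The centre of mass is only 11 mm from the plate's back, so about 0.6 N here towards the plate tips it after some 25 mm (up to 40 mm); it then falls by itself over the plate's lower edge and lands flat, its centre about 70 mm further on.
- corner_stop: Corner stop fixed to the desk: two steel bars, 18 mm wide, 16 mm high, forming an inner right angle. Origin at the inner corner, desk level, z up. Far bar: inner face is the plane x = 0, from y = 0 to +120 mm. Right bar: inner face is the plane y = 0, from x = 0 to -120 mm. The work goes on the side x < 0, y > 0.
- home (a point): Where the heat sink's centre is when it lies fully home in the corner stop: x = -55, y = +55, z = 15 mm in the stop's axes. The heat sink is square and may be turned any of the four ways round. Sliding it along the desk takes roughly 3 to 6 N, along a bar as well up to about 10 N.
- terminal_strip: Bystander: white ten-way terminal strip, 20 x 110 x 22 mm, loose behind the far bar. Origin at the centre of its underside, y along its length. Leave alone.
- tape_roll: Bystander: small roll of black tape, 62 mm across and 19 mm high, loose beyond the heat sink's path. Origin at the centre of its underside. Leave alone.
- screwdriver: Bystander: screwdriver with red handle, 26 x 194 x 29 mm, loose beside the right bar. Origin below its middle, y along its length. Leave alone.
- marker: Bystander: white and blue marker pen, 17 x 135 x 16 mm, loose on the notebook at the left. Origin below its middle, y along its length. Leave alone.
There are look-alikes about, which are no part of the job. Of the things shaped like the heat_sink, the aluminium one is meant.

How it is judged:
By the outcome, as a careful person would: the job done as asked, in the order asked, and still so for the second after the job is handed in, with the robot touching nothing.
It also fails if it takes over 58 s, if anything falls off the work surface, if the arm or the gripper's body presses on something with over 40 N, if the wrist force passes 120 N, or if a joint passes its speed limit or range.

## Working session

There is one attempt and no reset: what is moved stays moved. The work goes in short steps, Python scripts to look and compute and a shell command to move; the robot and the scene stay as the last step left them, time stands still between calls to the robot, and variables do not carry over. Pictures are saved under pics/ and viewed, at most 13 in all, crops included, and the job is handed in when it is done.

```bash
mkdir -p pics; python3 - <<'E'
from cell import bot
import cv2,numpy as np
s=bot.sense();print({k:np.round(v,3).tolist() for k,v in s.items()})
for n in("scene","top"):
    d=bot.get_image(n);cv2.imwrite(f"pics/{n}0.png",cv2.resize(d["image"][:,:,::-1],(800,600),interpolation=cv2.INTER_CUBIC))
    np.save(f"{n}0.npy",d,allow_pickle=True)
    print(n,{k:np.round(v,4).tolist() if not isinstance(v,str) else v for k,v in d.items() if k!="image"})
E
```

```text
{'clock': 0.0, 'joints': [-1.391, 0.159, 1.598, 0.0, 1.386, -0.21], 'dq': [-0.0, 0.0, 0.0, -0.002, -0.001, -0.001], 'joint_efforts': [-0.001, -39.6, -33.143, -0.0, 0.009, -0.0], 'eef_pos': [0.218, -0.531, 0.23], 'orientation': [[0.925, 0.38, -0.0], [0.38, -0.925, 0.002], [0.0, -0.002, -1.0]], 'contact_force': [0.335, -0.005, 0.731], 'torque': [-0.013, 0.007, 0.001], 'grasp_force': 0.0, 'finger_gap': 0.086}
scene {'vertical_fov': 43.0223, 'cx': 251.3369, 'cy': 197.7046, 'origin': [-0.0064, -1.1248, 0.7862], 'orientation': [[0.8884, 0.2274, -0.3987], [-0.459, 0.4363, -0.7739], [-0.002, 0.8706, 0.492]]}
top {'vertical_fov': 53.7564, 'cx': 264.0207, 'cy': 190.5166, 'origin': [0.4357, -0.0338, 1.3479], 'orientation': [[0.013, 0.9952, -0.0972], [-0.9997, 0.015, 0.0206], [0.0219, 0.0969, 0.9951]]}
```

View pics/scene0.png

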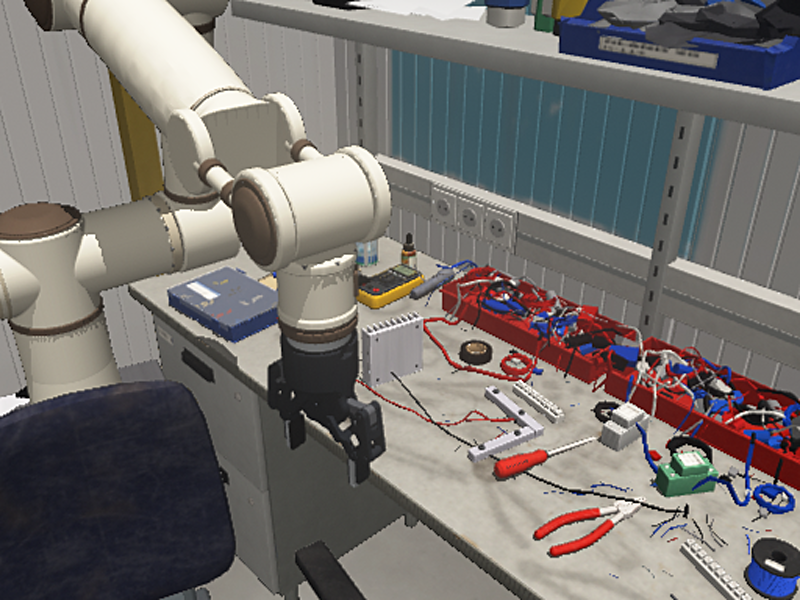

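View pics/top0.png

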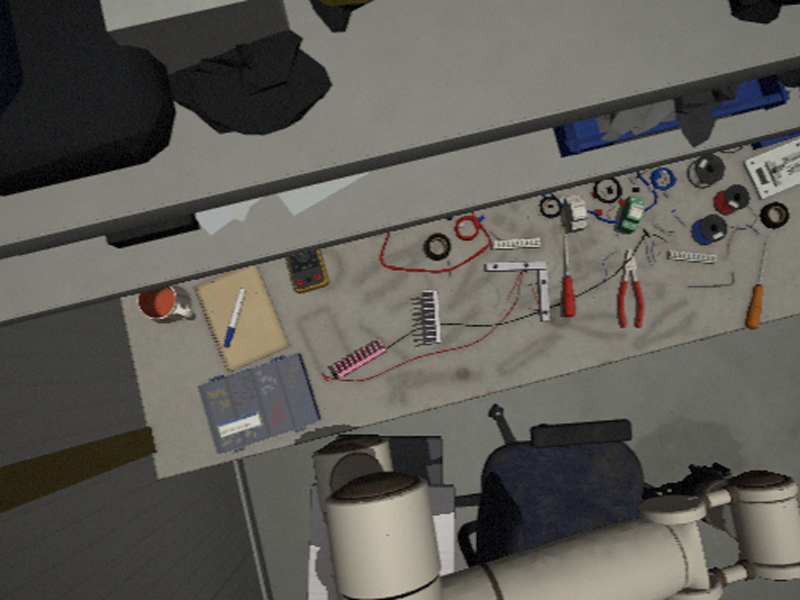

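```bash
python3 - <<'E'
import cv2,numpy as np
d=np.load("top0.npy",allow_pickle=True).item()
im=d["image"][145:260,205:365,::-1]
cv2.imwrite("pics/crop1.png",cv2.resize(im,(800,575),interpolation=cv2.INTER_CUBIC))
E
```

```text
(no output)
```

View pics/crop1.png

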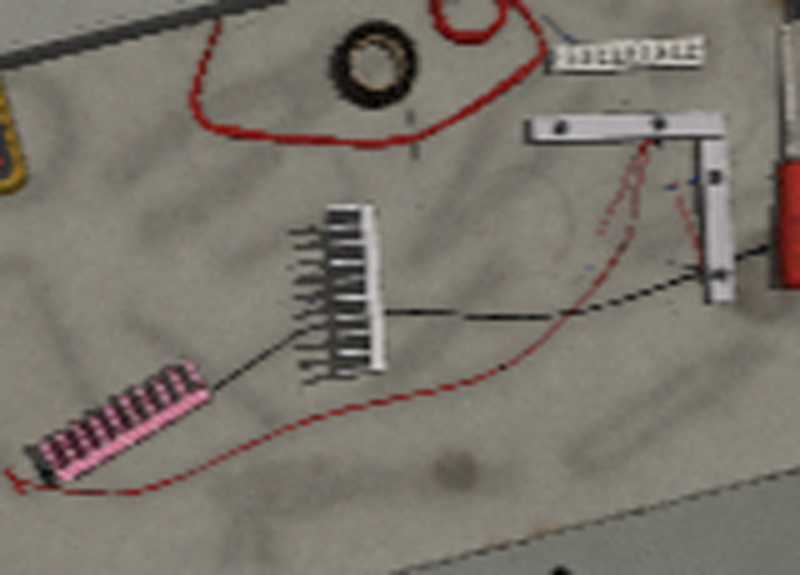

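```bash
cat >h.py <<'E'
import numpy as np,math
def ray(d,u,v,z):
    f=192/math.tan(math.radians(d["vertical_fov"])/2)
    r=np.array(d["orientation"])@np.array([(u-d["cx"])/f,-(v-d["cy"])/f,-1])
    o=np.array(d["origin"]);return o+r*(z-o[2])/r[2]
E
python3 - <<'E'
import numpy as np;from h import *
d=np.load("top0.npy",allow_pickle=True).item();print(d.keys())
for n,u,v,z in [("plateA",373,206,.11),("plateB",384,369,.11),("finA",328,208,.11),("finB",334,377,.11),("farL",530,142,.016),("corner",699,139,.016),("rightend",709,300,.016),("tape",374,64,.01),("stripL",550,70,.02),("stripR",705,62,.02)]:
    print(n,ray(d,205+(u+.5)/5-.5,145+(v+.5)/5-.5,z).round(4))
E
```

```text
dict_keys(['image', 'vertical_fov', 'cx', 'cy', 'origin', 'orientation'])
plateA [ 0.573  -0.1092  0.11  ]
plateB [ 0.466  -0.1174  0.11  ]
finA [ 0.5712 -0.0796  0.11  ]
finB [ 0.4604 -0.0848  0.11  ]
farL [ 0.6309 -0.2264  0.016 ]
corner [ 0.635  -0.3473  0.016 ]
rightend [ 0.5201 -0.3535  0.016 ]
tape [ 0.6864 -0.1151  0.01  ]
stripL [ 0.6823 -0.2401  0.02  ]
stripR [ 0.69   -0.3511  0.02  ]
```

The candidates are the aluminium heat sink, full-size top picture (428,317), and the pink look-alike at (357,358). I choose the aluminium one, and the crop confirms it: plate back on the right at crop x≈378, fins to the left. The stop's inner corner is at crop (699,139). I turn the tool first so that the finger line is parallel to the fin face.

```bash
python3 -m handwheel '[[[0,0,0,-0.022,0.5],[0,0,0,-0.022,0.5],[0,0,0,-0.022,0.5],[0,0,0,-0.022,0.5],[0,0,0,-0.022,0.5],[0,0,0,-0.022,0.5],[0,0,0,-0.022,0.5],[0,0,0,-0.022,0.5],[0,0,0,-0.022,0.5],[0,0,0,0,0.5]]]'
```

```text
clock: 1.1
eef_pos: [0.2184, -0.5315, 0.2307]
orientation: [[-0.063, 0.998, -0.0], [0.998, 0.063, 0.001], [0.001, -0.0, -1.0]]
contact_force: [-0.9, -0.4, 0.1]
finger_gap: 0.0426
grasp_force: 0.0
```

```bash
python3 -m handwheel '[[[0.176,0.118,0,0,0.5],[0.176,0.118,0,0,0.5],[0.176,0.118,0,0,0.5],[0.176,0.118,0,0,0.5],[0.176,0.118,0,0,0.5],[0.176,0.118,0,0,0.5],[0.176,0.118,0,0,0.5],[0.176,0.118,0,0,0.5],[0.176,0.118,0,0,0.5],[0.176,0.118,0,0,0.5]]]'; python3 -m handwheel '[[[0.176,0.118,0,0,0.5],[0.176,0.118,0,0,0.5],[0.176,0.118,0,0,0.5],[0.176,0.118,0,0,0.5],[0,0,0,0,0.5],[0,0,0,0,0.5]]]'
python3 - <<'E'
from cell import bot
import cv2
d=bot.get_image("wrist");cv2.imwrite("pics/w1.png",d["image"][:,:,::-1])
E
```

```text
clock: 2.1
eef_pos: [0.4323, -0.164, 0.2313]
orientation: [[-0.059, 0.998, 0.0], [0.998, 0.059, -0.0], [-0.0, 0.0, -1.0]]
contact_force: [0.4, -0.3, 0.4]
finger_gap: 0.0427
grasp_force: 0.0
clock: 2.7
eef_pos: [0.517, -0.0186, 0.2309]
orientation: [[-0.063, 0.998, -0.001], [0.998, 0.063, -0.0], [-0.0, -0.001, -1.0]]
contact_force: [0.6, -0.7, -0.1]
finger_gap: 0.0428
grasp_force: 0.0
```

View pics/w1.png

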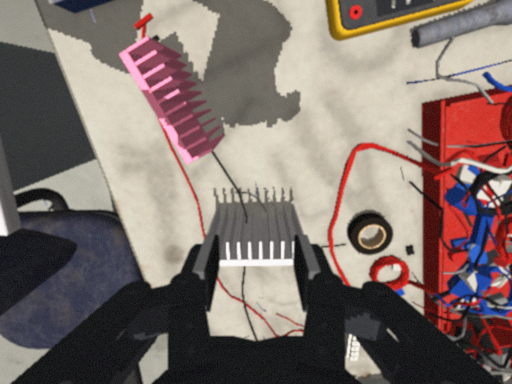

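The wrist view shows the aluminium sink square to the gripper and centred at (258,235); the pink one is clear at (170,100). I lower and approach.

```bash
python3 -m handwheel '[[[0,0,0.18,0,0.5],[0,0,0.18,0,0.5],[0,0,0.18,0,0.5],[0,0,0.18,0,0.5],[-0.06,0.005,0,0,0.5],[-0.06,0,0,0,0.5],[-0.04,0,0,0,0.5],[0,0,0,0,0.5]]]'
```

```text
clock: 3.55
eef_pos: [0.5221, -0.0535, 0.0899]
orientation: [[-0.06, 0.998, 0.005], [0.998, 0.06, -0.002], [-0.002, 0.004, -1.0]]
contact_force: [-0.3, -0.2, -0.7]
finger_gap: 0.0424
grasp_force: 0.0
```

```bash
python3 -m handwheel '[[[-0.02,0,0,0,0.5],[-0.02,0,0,0,0.5],[-0.02,0,0,0,0.5],[-0.02,0,0,0,0.5],[-0.02,0,0,0,0.5],[-0.02,0,0,0,0.5],[-0.02,0,0,0,0.5]]]'; python3 - <<'E'
from cell import bot
import cv2,numpy as np
d=bot.get_image("top");cv2.imwrite("pics/t2.png",cv2.resize(d["image"][145:260,205:365,::-1],(800,575),interpolation=cv2.INTER_CUBIC))
d=bot.get_image("scene");cv2.imwrite("pics/s2.png",cv2.resize(d["image"][180:320,200:400,::-1],(800,560),interpolation=cv2.INTER_CUBIC))
E
```

```text
clock: 4.25
eef_pos: [0.522, -0.0793, 0.0873]
orientation: [[-0.063, 0.998, -0.0], [0.998, 0.063, 0.0], [0.0, -0.0, -1.0]]
contact_force: [-0.4, 1.3, 0.7]
finger_gap: 0.043
grasp_force: 0.2
```

View pics/s2.png

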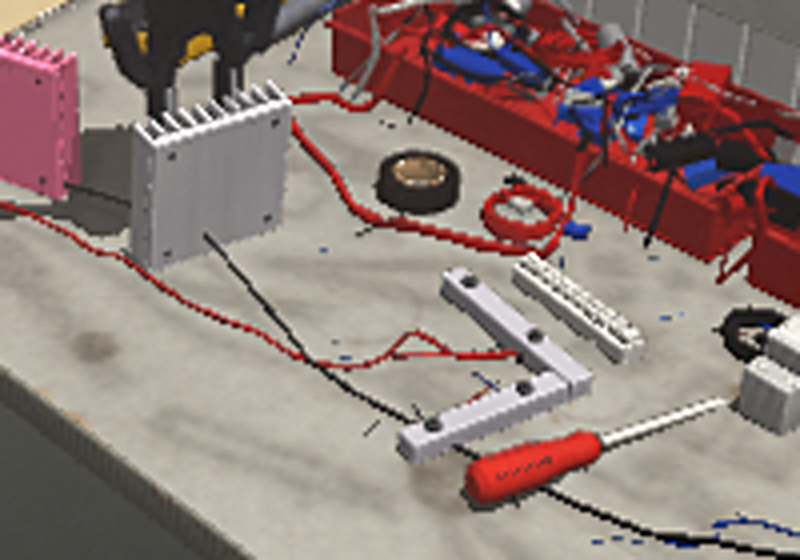

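The sink (210,180) is still upright with the fingers just at the fin tips. I push on slowly.

```bash
python3 -m handwheel '[[[-0.015,0,0,0,0.5],[-0.015,0,0,0,0.5],[-0.015,0,0,0,0.5],[-0.015,0,0,0,0.5],[-0.015,0,0,0,0.5],[-0.015,0,0,0,0.5]]]'; python3 -m handwheel '[[[0,0,0,0,0.5],[0,0,0,0,0.5],[0,0,0,0,0.5],[0,0,0,0,0.5]]]'; python3 - <<'E'
from cell import bot
import cv2,numpy as np
d=bot.get_image("scene");cv2.imwrite("pics/s3.png",d["image"][180:320,200:400,::-1])
E
```

```text
clock: 4.95
eef_pos: [0.5231, -0.0973, 0.0873]
orientation: [[-0.063, 0.998, -0.0], [0.998, 0.063, -0.0], [-0.0, -0.0, -1.0]]
contact_force: [0.8, -0.5, -0.0]
finger_gap: 0.0431
grasp_force: 0.0
clock: 5.35
eef_pos: [0.5231, -0.0969, 0.0873]
orientation: [[-0.063, 0.998, -0.0], [0.998, 0.063, 0.0], [0.0, -0.0, -1.0]]
contact_force: [-0.2, -0.4, -0.4]
finger_gap: 0.0425
grasp_force: 0.0
```

View pics/s3.png

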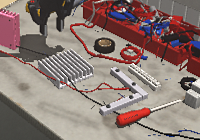

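It fell on its base, fins up, centred near (65,65). I back off and look from the top.

```bash
python3 -m handwheel '[[[0.15,0,0,0,0.5],[0.15,0,0,0,0.5],[0,0,0,0,0.5]]]'; python3 - <<'E'
from cell import bot
import cv2,numpy as np
d=bot.get_image("top");np.save("top3.npy",d,allow_pickle=True);cv2.imwrite("pics/t3.png",cv2.resize(d["image"][145:260,205:365,::-1],(800,575),interpolation=cv2.INTER_CUBIC))
E
```

```text
clock: 5.7
eef_pos: [0.5185, -0.0343, 0.0869]
orientation: [[-0.066, 0.998, -0.001], [0.998, 0.066, 0.001], [0.001, -0.001, -1.0]]
contact_force: [-0.6, 0.9, -0.5]
finger_gap: 0.0426
grasp_force: 0.0
```

View pics/t3.png

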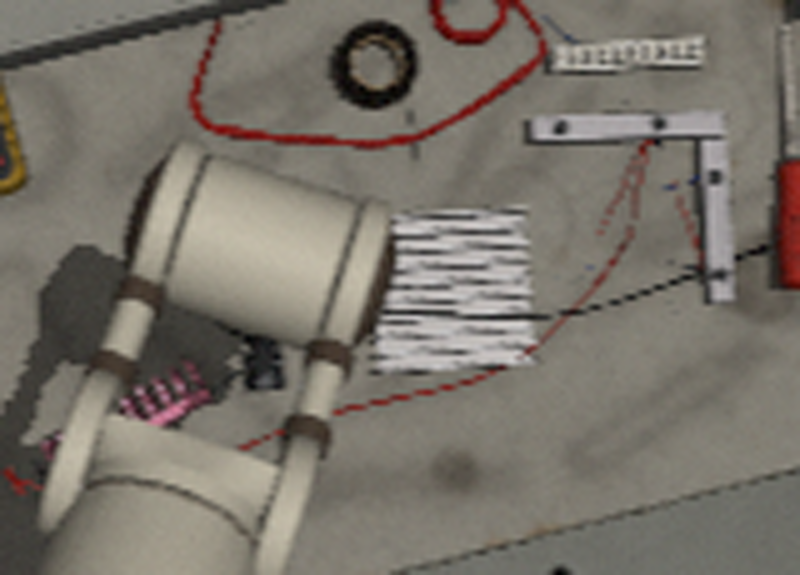

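```bash
python3 - <<'E'
import numpy as np;from h import *
d=np.load("top3.npy",allow_pickle=True).item()
for n,u,v,z in [("leadA",527,206,.03),("leadB",535,364,.03),("trailB",372,373,.03)]:
    print(n,ray(d,205+(u+.5)/5-.5,145+(v+.5)/5-.5,z).round(4))
E
```

```text
leadA [ 0.5835 -0.2223  0.03  ]
leadB [ 0.4729 -0.228   0.03  ]
trailB [ 0.4651 -0.1144  0.03  ]
```

```bash
python3 -m handwheel '[[[0,0,0.12,0.002,0.5],[0,0,0.12,0,0.5],[0,0,0.12,0,0.5],[0,0,0.04,0,0.5],[-0.1,0,0,0,0.5],[-0.1,0,0,0,0.5],[-0.05,0,0,0,0.5],[-0.03,0,0,0,0.5],[-0.03,0,0,0,0.5]]]'; python3 -m handwheel '[[[-0.03,0,0,0,0.5],[-0.03,0,0,0,0.5],[-0.03,0,0,0,0.5],[-0.03,0,0,0,0.5],[-0.03,0,0,0,0.5]]]'
```

```text
clock: 6.65
eef_pos: [0.5226, -0.0994, 0.0077]
orientation: [[-0.05, 0.999, 0.0], [0.999, 0.05, 0.0], [-0.0, 0.0, -1.0]]
contact_force: [0.2, -0.0, 0.2]
finger_gap: 0.0424
grasp_force: 0.0
clock: 7.15
eef_pos: [0.5238, -0.1288, 0.0073]
orientation: [[-0.05, 0.999, -0.001], [0.999, 0.05, 0.001], [0.001, -0.001, -1.0]]
contact_force: [-0.8, 5.0, 3.6]
finger_gap: 0.0427
grasp_force: 2.8
```

```bash
python3 -m handwheel '[[[-0.03,0,0,0,0.5],[-0.03,0,0,0,0.5],[-0.03,0,0,0,0.5],[-0.03,0,0,0,0.5],[-0.03,0,0,0,0.5],[-0.03,0,0,0,0.5],[-0.03,0,0,0,0.5],[-0.03,0,0,0,0.5],[-0.03,0,0,0,0.5],[-0.03,0,0,0,0.5]]]'; python3 -m handwheel '[[[-0.03,0,0,0,0.5],[-0.03,0,0,0,0.5],[-0.03,0,0,0,0.5],[-0.03,0,0,0,0.5]]]'; python3 - <<'E'
from cell import bot
import cv2,numpy as np
d=bot.get_image("top");np.save("top4.npy",d,allow_pickle=True);cv2.imwrite("pics/t4.png",cv2.resize(d["image"][145:260,205:365,::-1],(800,575),interpolation=cv2.INTER_CUBIC))
E
```

```text
clock: 8.15
eef_pos: [0.5266, -0.1886, 0.0073]
orientation: [[-0.05, 0.999, -0.001], [0.999, 0.05, 0.002], [0.002, -0.001, -1.0]]
contact_force: [-0.4, 5.6, 4.7]
finger_gap: 0.0428
grasp_force: 3.1
clock: 8.55
eef_pos: [0.5278, -0.2124, 0.0073]
orientation: [[-0.05, 0.999, -0.001], [0.999, 0.05, 0.002], [0.002, -0.001, -1.0]]
contact_force: [-0.3, 6.3, 5.5]
finger_gap: 0.043
grasp_force: 3.2
```

View pics/t4.png

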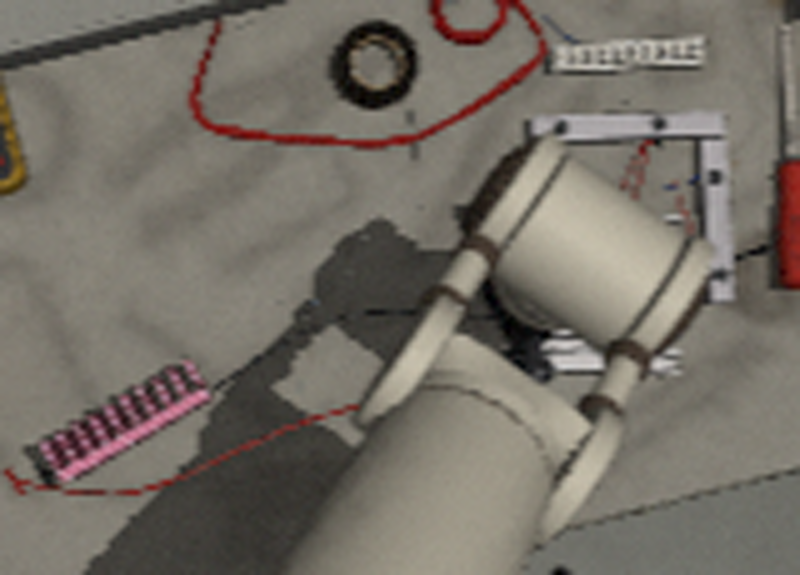

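The sink's near-right corner is at (682,372) and its far-right one at (680,218), about 16 mm from the right bar's face at x≈703. I push 6 mm more, then go round to push it towards the far bar.

```bash
python3 -m handwheel '[[[-0.03,0,0,0,0.5],[0.05,0,0,0,0.5],[0.1,0,0,0,0.5],[0,0,-0.2,0,0.5],[0,0,-0.2,0,0.5],[0,0,0,0.0227,0.5],[0,0,0,0.0227,0.5],[0,0,0,0.0227,0.5],[0,0,0,0.0227,0.5],[0,0,0,0.0227,0.5]]]'; python3 -m handwheel '[[[0,0,0,0.0227,0.5],[0,0,0,0.0227,0.5],[0,0,0,0.0227,0.5],[0,0,0,0.0227,0.5],[0,0,0,0.0227,0.5],[0,0,0,0.0227,0.5],[0,0,0,0,0.5]]]'
```

```text
clock: 9.6
eef_pos: [0.5265, -0.1873, 0.0869]
orientation: [[0.619, 0.785, -0.001], [0.785, -0.619, 0.0], [-0.001, -0.001, -1.0]]
contact_force: [-0.4, -0.6, 0.0]
finger_gap: 0.043
grasp_force: 0.0
clock: 10.3
eef_pos: [0.5265, -0.1875, 0.0869]
orientation: [[0.999, 0.053, -0.001], [0.053, -0.999, 0.0], [-0.001, -0.0, -1.0]]
contact_force: [0.4, -0.1, -0.5]
finger_gap: 0.0425
grasp_force: 0.0
```

```bash
python3 -m handwheel '[[[-0.133,0.113,0,0,0.5],[-0.133,0.113,0,0,0.5],[-0.133,0.113,0,0,0.5],[-0.133,0.113,0,0,0.5],[0,0,0,0,0.5]]]'; python3 - <<'E'
from cell import bot
import cv2,numpy as np
d=bot.get_image("top");np.save("top5.npy",d,allow_pickle=True);cv2.imwrite("pics/t5.png",cv2.resize(d["image"][145:260,245:385,::-1],(700,575),interpolation=cv2.INTER_CUBIC))
E
```

```text
clock: 10.8
eef_pos: [0.4232, -0.2862, 0.0871]
orientation: [[0.999, 0.053, -0.001], [0.053, -0.999, -0.001], [-0.001, 0.001, -1.0]]
contact_force: [0.3, -0.2, -0.5]
finger_gap: 0.0427
grasp_force: 0.0
```

View pics/t5.png

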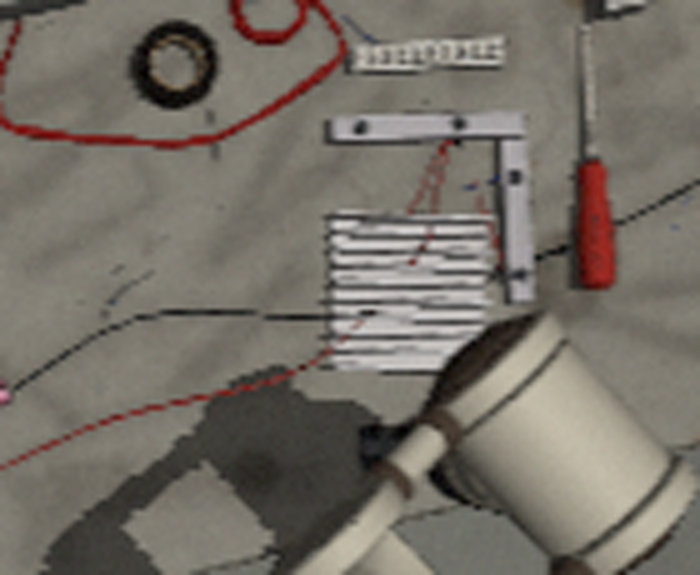

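```bash
python3 - <<'E'
import numpy as np;from h import *
d=np.load("top5.npy",allow_pickle=True).item()
for n,u,v,z in [("TL",330,213,.03),("TR",492,216,.03),("BL",331,370,.03),("farL",330,142,.016),("corner",499,139,.016)]:
    print(n,ray(d,245+(u+.5)/5-.5,145+(v+.5)/5-.5,z).round(4))
E
```

```text
TL [ 0.5786 -0.2244  0.03  ]
TR [ 0.5782 -0.3386  0.03  ]
BL [ 0.4687 -0.2252  0.03  ]
farL [ 0.6309 -0.2264  0.016 ]
corner [ 0.635  -0.3473  0.016 ]
```

The block's corners are at (330,213), (492,216) and (331,370), nearly square, with about 53 mm to the far bar and 11 mm to the right bar. I lower and push towards the far bar.

```bash
python3 -m handwheel '[[[0,0,0.2,0,0.5],[0,0,0.2,0,0.5],[0.08,0.02,0,0,0.5],[0.06,0,0,0,0.5],[0.03,0,0,0,0.5],[0.03,0,0,0,0.5],[0.03,0,0,0,0.5],[0.03,0,0,0,0.5],[0.03,0,0,0,0.5],[0.03,0,0,0,0.5]]]'; python3 -m handwheel '[[[0.03,0,0,0,0.5],[0.03,0,0,0,0.5],[0.03,0,0,0,0.5]]]'
```

```text
clock: 11.85
eef_pos: [0.4894, -0.2856, 0.0079]
orientation: [[0.999, 0.053, -0.001], [0.053, -0.999, -0.0], [-0.001, 0.0, -1.0]]
contact_force: [-6.3, -0.7, 3.5]
finger_gap: 0.0425
grasp_force: 3.0
clock: 12.15
eef_pos: [0.5073, -0.2846, 0.0079]
orientation: [[0.999, 0.053, -0.001], [0.053, -0.999, -0.0], [-0.001, 0.0, -1.0]]
contact_force: [-5.6, 0.3, 4.4]
finger_gap: 0.0427
grasp_force: 3.0
```

```bash
python3 -m handwheel '[[[0.015,0,0,0,0.5],[0.015,0,0,0,0.5]]]'; python3 -m handwheel '[[[0.01,0,0,0,0.5],[0.01,0,0,0,0.5]]]'
```

```text
clock: 12.35
eef_pos: [0.5132, -0.2843, 0.0079]
orientation: [[0.999, 0.053, -0.002], [0.053, -0.999, -0.0], [-0.002, 0.0, -1.0]]
contact_force: [-8.0, -0.4, 4.9]
finger_gap: 0.0426
grasp_force: 3.5
clock: 12.55
eef_pos: [0.5157, -0.2842, 0.0079]
orientation: [[0.999, 0.053, -0.005], [0.053, -0.999, 0.0], [-0.005, -0.001, -1.0]]
contact_force: [-18.6, -1.1, 13.0]
finger_gap: 0.0424
grasp_force: 9.2
```

The force rose to 18.6 N, so it sits against the far bar. I go round to push it towards the right bar.

```bash
python3 -m handwheel '[[[-0.03,0,0,0,0.5],[-0.1,0,0,0,0.5],[0,0,-0.2,0,0.5],[0,0,-0.2,0,0.5],[0.147,-0.16,0,0,0.5],[0.147,-0.16,0,0,0.5],[0.147,-0.16,0,0,0.5],[0,0,0,-0.0227,0.5],[0,0,0,-0.0227,0.5],[0,0,0,-0.0227,0.5]]]'; python3 -m handwheel '[[[0,0,0,-0.0227,0.5],[0,0,0,-0.0227,0.5],[0,0,0,-0.0227,0.5],[0,0,0,-0.0227,0.5],[0,0,0,-0.0227,0.5],[0,0,0,-0.0227,0.5],[0,0,0,-0.0227,0.5],[0,0,0,-0.0227,0.5],[0,0,0,0,0.5]]]'
```

```text
clock: 13.55
eef_pos: [0.5755, -0.1841, 0.0876]
orientation: [[0.884, 0.468, 0.002], [0.468, -0.884, 0.0], [0.002, 0.001, -1.0]]
contact_force: [0.1, -0.3, -0.5]
finger_gap: 0.0425
grasp_force: 0.0
clock: 14.45
eef_pos: [0.5752, -0.1847, 0.0876]
orientation: [[-0.051, 0.999, 0.002], [0.999, 0.051, -0.0], [-0.0, 0.002, -1.0]]
contact_force: [-0.6, 1.0, -0.1]
finger_gap: 0.0427
grasp_force: 0.0
```

```bash
python3 -m handwheel '[[[0,0,0.2,0,0.5],[0,0,0.2,0,0.5],[-0.06,0,0,0,0.5],[-0.06,0,0,0,0.5],[-0.025,0,0,0,0.5],[-0.025,0,0,0,0.5],[-0.02,0,0,0,0.5]]]'; python3 -m handwheel '[[[-0.015,0,0,0,0.5],[-0.015,0,0,0,0.5]]]';python3 -m handwheel '[[[-0.015,0,0,0,0.5]]]'
```

```text
clock: 15.15
eef_pos: [0.578, -0.2236, 0.0094]
orientation: [[-0.05, 0.999, 0.003], [0.999, 0.05, -0.001], [-0.001, 0.003, -1.0]]
contact_force: [-0.1, 7.3, 5.9]
finger_gap: 0.0429
grasp_force: 3.6
clock: 15.35
eef_pos: [0.5783, -0.2282, 0.0094]
orientation: [[-0.05, 0.999, 0.003], [0.999, 0.05, 0.001], [0.001, 0.003, -1.0]]
contact_force: [-1.9, 8.6, 7.3]
finger_gap: 0.0425
grasp_force: 3.9
clock: 15.45
eef_pos: [0.5784, -0.2311, 0.0093]
orientation: [[-0.05, 0.999, 0.002], [0.999, 0.05, 0.001], [0.001, 0.003, -1.0]]
contact_force: [-0.3, 7.0, 6.6]
finger_gap: 0.0423
grasp_force: 3.8
```

```bash
python3 -m handwheel '[[[-0.01,0,0,0,0.5],[-0.01,0,0,0,0.5]]]'; python3 -m handwheel '[[[-0.01,0,0,0,0.5]]]'
```

```text
clock: 15.65
eef_pos: [0.5786, -0.2342, 0.0093]
orientation: [[-0.05, 0.999, 0.002], [0.999, 0.05, 0.003], [0.003, 0.002, -1.0]]
contact_force: [-0.1, 14.2, 9.9]
finger_gap: 0.0423
grasp_force: 7.4
clock: 15.75
eef_pos: [0.5786, -0.2343, 0.0093]
orientation: [[-0.05, 0.999, 0.001], [0.999, 0.05, 0.006], [0.006, 0.002, -1.0]]
contact_force: [-0.5, 21.7, 12.7]
finger_gap: 0.0427
grasp_force: 10.7
```

It is against the right bar at 21.7 N. I back off, go to the near side, and look.

```bash
python3 -m handwheel '[[[0.03,0,0,0,0.5],[0.12,0,0,0,0.5],[0,0,-0.2,0,0.5],[0,0,-0.2,0,0.5],[0,0,0,0.0227,0.5],[0,0,0,0.0227,0.5],[0,0,0,0.0227,0.5],[0,0,0,0.0227,0.5],[0,0,0,0.0227,0.5],[0,0,0,0.0227,0.5]]]' | head -2; python3 -m handwheel '[[[0,0,0,0.0227,0.5],[0,0,0,0.0227,0.5],[0,0,0,0.0227,0.5],[0,0,0,0.0227,0.5],[0,0,0,0.0227,0.5],[-0.152,0.103,0,0,0.5],[-0.152,0.103,0,0,0.5],[-0.152,0.103,0,0,0.5],[-0.152,0.103,0,0,0.5],[0,0,0,0,0.5]]]'; python3 - <<'E'
from cell import bot
import cv2,numpy as np
d=bot.get_image("top");np.save("top6.npy",d,allow_pickle=True);cv2.imwrite("pics/t6.png",cv2.resize(d["image"][155:235,295:375,::-1],(600,600),interpolation=cv2.INTER_CUBIC))
E
```

```text
clock: 16.75
eef_pos: [0.5765, -0.2088, 0.0885]
clock: 17.75
eef_pos: [0.4565, -0.2997, 0.0883]
orientation: [[0.999, 0.048, 0.0], [0.048, -0.999, -0.003], [0.0, 0.003, -1.0]]
contact_force: [0.3, 0.2, 0.8]
finger_gap: 0.0423
grasp_force: 0.0
```

View pics/t6.png

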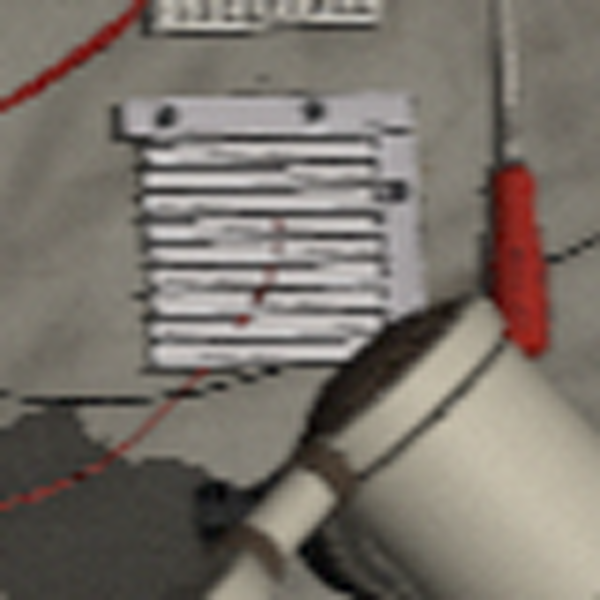

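The block fills the corner: its far edge meets the bar at row 135 and its right edge at column 382. One last light seating push towards the far bar.

```bash
python3 -m handwheel '[[[0,-0.02,0.2,0,0.5],[0,0,0.2,0,0.5],[0.12,0,0,0,0.5],[0.1,0,0,0,0.5],[0.03,0,0,0,0.5],[0.015,0,0,0,0.5]]]'; python3 -m handwheel '[[[0.01,0,0,0,0.5],[0.01,0,0,0,0.5]]]'
```

```text
clock: 18.4
eef_pos: [0.5126, -0.2896, 0.0079]
orientation: [[0.999, 0.054, 0.001], [0.054, -0.999, -0.001], [0.001, 0.001, -1.0]]
contact_force: [0.7, -0.6, 0.4]
finger_gap: 0.0427
grasp_force: 0.0
clock: 18.6
eef_pos: [0.5151, -0.2894, 0.0075]
orientation: [[0.999, 0.052, -0.0], [0.052, -0.999, -0.0], [-0.0, 0.0, -1.0]]
contact_force: [0.1, 0.4, -0.1]
finger_gap: 0.0424
grasp_force: 0.0
```

```bash
python3 -m handwheel '[[[0.008,0,0,0,0.5],[0.008,0,0,0,0.5]]]'; python3 -m handwheel '[[[0.008,0,0,0,0.5],[0,0,0,0,0.5]]]'
```

```text
clock: 18.8
eef_pos: [0.516, -0.2894, 0.0074]
orientation: [[0.999, 0.052, -0.006], [0.052, -0.999, 0.001], [-0.006, -0.001, -1.0]]
contact_force: [-15.3, 0.1, 10.0]
finger_gap: 0.0426
grasp_force: 7.5
clock: 19.0
eef_pos: [0.5159, -0.2893, 0.0074]
orientation: [[0.999, 0.053, -0.009], [0.053, -0.999, 0.002], [-0.009, -0.002, -1.0]]
contact_force: [-16.5, 0.8, 13.3]
finger_gap: 0.0429
grasp_force: 8.8
```

The block stopped at the same place as before, so it was already home. I retreat, check, and hand in.

```bash
python3 -m handwheel '[[[-0.02,0,0,0,0.5],[-0.05,0,0,0,0.5],[-0.2,0,0,0,0.5],[-0.1,0,-0.1,0,0.5],[0,0,-0.2,0,0.5],[0,0,-0.2,0,0.5],[0,0,0,0,0.5],[0,0,0,0,0.5]]]'; python3 - <<'E'
from cell import bot
import cv2
a=bot.get_image("top")["image"][155:235,295:375,::-1];b=bot.get_image("scene")["image"][215:295,290:370,::-1]
cv2.imwrite("pics/f.png",cv2.resize(cv2.hconcat([a,b]),(800,400),interpolation=cv2.INTER_CUBIC))
E
```

```text
clock: 19.8
eef_pos: [0.4465, -0.2937, 0.1084]
orientation: [[0.999, 0.052, 0.002], [0.052, -0.999, -0.002], [0.002, 0.002, -1.0]]
contact_force: [-0.1, -0.4, -0.2]
finger_gap: 0.0427
grasp_force: 0.0
```

View pics/f.png

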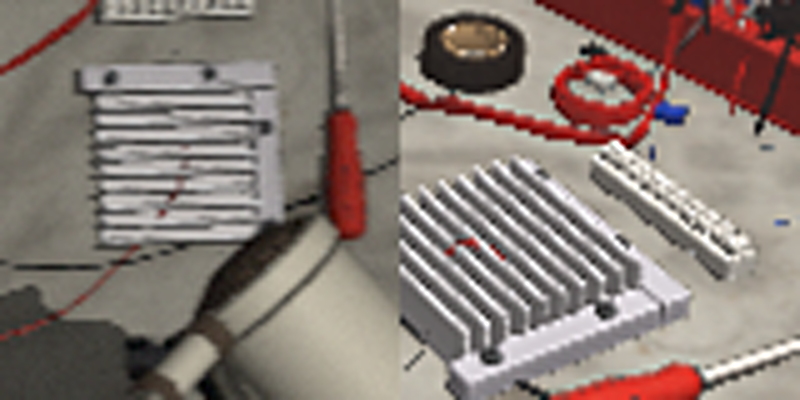

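Both views show the sink flush with both bars, far edge at (175,92) and right edge at (255,160) in the left half. The bystanders in view (strip, tape, screwdriver) look undisturbed, and the robot is clear.

```bash
python3 -c "
from cell import bot
print(bot.sign_off())"
```

```text
the job is handed in; nothing more can be done
None
```

I tipped the aluminium heat sink onto its base plate, fins up, and pushed it flush against both bars of the corner stop; the job was handed in at about 20 s, with the robot clear of everything.

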